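# Open the child-proof cap of the amber fragrance bottle

### The job

We are about to scent the next batch of soap: open the child-proof cap of the amber bottle of fragrance oil. Push the cap down against its spring and, keeping it down, turn it anticlockwise until the collar under it reaches its stop at the white mark; then let go, leaving the cap on the bottle. Do not push or open the cap of the green bottle.

Things in the scene. Friction and masses are not known exactly. Their poses are not given: they have to be found in the camera images.
- amber_grip (a point): Centre of the white ribbed round cap (46 mm across, 43 high, red bar on its grey top) of the AMBER bottle, on its upright axis, 20 mm below its top (170 mm above the table). Grip it across from above at any yaw. Below it: a 60 mm ring at 106 mm, then the bottle, 64 mm wide, fixed upright in a 90 mm wooden stand fixed to the table: it cannot turn or tip. The point's axes turn with the cap, z up.
- amber_press (a joint): How far the amber bottle's cap is pushed down, in m: 0 up, 0.009 fully down. Its spring pushes back with 2 N at first, 10 N fully down, and lifts it when let go. Not pushed, the cap spins freely and opens nothing; pushed down 7 mm or more, pegs inside it catch the collar and turn it, after about 10 degrees of slack (up to 45 if the cap was spun before).
- amber_collar (a joint): Turn of the white collar (inner cap) under the amber bottle's cap, in rad, growing anticlockwise from above. 0: closed, its red pointer at the black mark on the grey neck ring; 0.87 (50 degrees): open, at its stop, pointer at the white mark. Starts at 0, takes 0.12 N m to turn, stays where left. With the slack, about 60 degrees of turning the pressed cap opens it.
- green_grip (a point): The same centre point of the equal cap on the GREEN bottle, an equal bottle in an equal fixed stand, which must stay closed. The amber and green bottles swap places from time to time; their axes are at least 110 mm apart.
Not all that is in view belongs to the job. What is shaped like the part that bears amber_grip but yellow is not meant.

How it is judged:
By the outcome, as a careful person would: the job done as asked, in the order asked, and still so for the second after the job is handed in, with the robot touching nothing.
It also fails if it takes over 32 s, if anything falls off the work surface, if the arm or the gripper's body presses on something with over 40 N, if the wrist force passes 120 N, or if a joint passes its speed limit or range.

### The arm

A 6-joint arm with a two-finger parallel gripper is mounted at the origin on a cart in front of the work surface, level with it; the furniture and walls round the work are solid. World frame = base frame: x ahead of the robot, y to its left, z up, the work surface at z = 0. Lengths are in m, angles in degrees, forces in N, time in s.
With the tool pointing down it reaches from about 0.275 to 0.75 m from the base axis. Payload 10.2 kg.
Tool frame: the origin (TCP) lies midway between the tips of the shut fingers; the grasp point (between the pads) lies 19 mm behind it; z points along the fingers, y is the line along which they close (so a half turn about z gives the same grasp; the last joint's range is limited). The gripper opens to 85 mm and grips with 20 to 120 N. Pads are 22 mm wide; open, the fingers measure 114 mm over their backs; the gripper's body (76 mm by 85 mm) begins 54 mm behind the grasp point. The pads swing forward as they close: fully open they stand 13 mm farther back than shut.
Start: joints at [-84.362, 17.928, 85.812, -0, 76.261, -12.8], TCP at [0.166, -0.498, 0.231] pointing down, gripper open.
Joint ranges: [-168.41, 168.41], [-55.51, 124.54], [10.69, 146.95], [-70.63, 250.63], [1, 178], [-165.06, 165.06]. Speed limits (degrees/s): [136.94, 136.94, 172.46, 180, 180, 180].

### API

Orientations are given as [roll, pitch, yaw] about the fixed x, y, z axes, in that order (R = Rz(yaw) Ry(pitch) Rx(roll)).
In Python, from station import arm gives the robot as it stands.
- The arm moves only by the tool servo_tool, never from a script. Its argument "steps" is a list of rows, each an object with "dp": the shift along the tool's x, y, z in cm, a list of three; "yaw": the turn about the tool's z in rad; "grip": the opening, from -1 (shut) to 1 (fully open). A call has 1 to 20 rows; each row shifts and turns the commanded pose from where the row before left it, along the tool's axes as they then stand; what a row does not reach is not made up. A row lasts 1/12 s, in which the tool goes at most 41.7 mm and 7.16 degrees, less where a joint would pass 70% of its speed; a pose out of reach is approached as far as the arm can. A call is refused whole if a number of a shift passes 4.17 or a number of a turn 0.125, either way. A call with a gripper value outside its range is refused whole. The fingers move at their own pace and stop on an object; "squeeze" is the grip in N (left out, the last holds). Time passes only in rows, so rows that do not move let the fingers close. It gives the time, the measured TCP pose, the force, the opening and the grip force at its end, in the units of the state.
- arm.get_obs(): the state, without advancing time (a new reading comes with each control period).
- arm.get_image(name): name is "side" or "top"; returns a dict with "color" (384x512x3 uint8, red, green, blue), "intrinsics" (3x3 intrinsics, pixels), "world_to_cam" (4x4, takes a point from world to camera coordinates). Camera axes: x right, y down, z forward; pixel columns grow to the right and rows downward; lengths in m; the calibration is good to about 2 mm. A picture is of the moment at which its call begins. There is no depth.
- arm.hand_in(): hands the job in; it is judged then, once.
The state is a dict: "time": time; "joint_positions": joint angles; "qd": joint speeds; "effort": joint torques, N m; "position": TCP position; "eef_rot": TCP orientation; "wrist_force": force on the tool from outside, world axes, zero at the start; "torque": the same for the moment, N m; "gripper_width": finger opening in m; "finger_force": force on a finger pad.
Only numpy, scipy, OpenCV 4.12 (cv2) and the standard library are available. Lean on these libraries where they do the work, as an engineer would, in place of code of your own. Each camera call takes 0.05 s, during which the arm holds its last target. There are 200 camera calls.

## Working session

There is one attempt and no reset: what is moved stays moved. The work goes in short steps, Python scripts to look and compute and a tool call to move; the robot and the scene stay as the last step left them, time stands still between calls to the robot, and variables do not carry over. Pictures are saved under pics/ and viewed, at most 10 in all, crops included, and the job is handed in when it is done.

Besides the shell and the picture viewer there is one more tool, called as name(argument=value, ...), one argument or row to a line, values as JSON. servo_tool: Moves the arm, as the interface text tells. Its arguments: {"type":"object","properties":{"steps":{"type":"array","items":{"type":"object","properties":{"dp":{"type":"array","items":{"type":"number"}},"yaw":{"type":"number"},"grip":{"type":"number"}}}},"squeeze":{"type":"number"}},"required":["steps"]}

```bash
mkdir -p pics
python3 - <<'E'
from station import arm
import cv2,numpy as np
for n in("top","side"):
    d=arm.get_image(n); cv2.imwrite(f"pics/{n}0.png",d["color"][:,:,::-1])
    np.savez(f"{n}.npz",K=d["intrinsics"],T=d["world_to_cam"])
    print(d["intrinsics"].round(1).tolist(),d["world_to_cam"].round(3).tolist())
o=arm.get_obs();print(o)
E
```

```text
[[349.3, 0.0, 256.1], [0.0, 349.3, 190.8], [0.0, 0.0, 1.0]] [[-0.022, -1.0, -0.019, -0.27], [-0.981, 0.026, -0.193, 0.499], [0.193, 0.015, -0.981, 0.87], [0.0, 0.0, 0.0, 1.0]]
[[377.8, 0.0, 256.2], [0.0, 377.8, 194.0], [0.0, 0.0, 1.0]] [[-0.958, -0.285, 0.012, 0.403], [-0.122, 0.372, -0.92, 0.273], [0.258, -0.883, -0.392, 0.526], [0.0, 0.0, 0.0, 1.0]]
{'time': 0.1, 'joint_positions': array([-8.43622359e+01,  1.79560021e+01,  8.58504105e+01,  5.28870701e-04,
        7.62608424e+01, -1.28000290e+01]), 'qd': array([ 0.03354559, -0.07453965, -0.16066119,  0.02464518, -0.033434  ,
        0.03221902]), 'effort': array([ 2.13448133e-03, -4.12899113e+01, -2.60145825e+01, -2.01853977e-04,
        2.99092062e-03,  1.10957123e-05]), 'position': array([ 0.16601006, -0.49781488,  0.23078946]), 'eef_rot': array([-1.79934530e+02, -1.54011168e-02,  1.84376584e+01]), 'wrist_force': array([0.32803869, 0.48398002, 0.4583295 ]), 'torque': array([-0.00999618,  0.01254501,  0.02326481]), 'finger_force': 0.0, 'gripper_width': 0.08543197500424626}
```

View pics/top0.png

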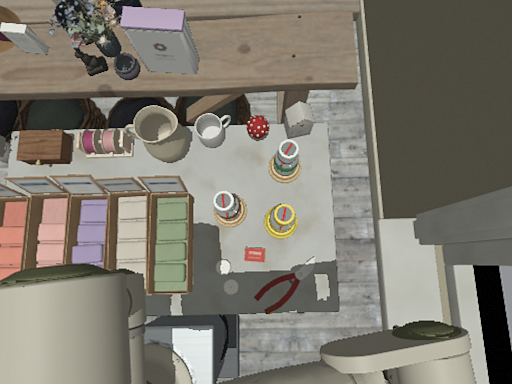

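View pics/side0.png

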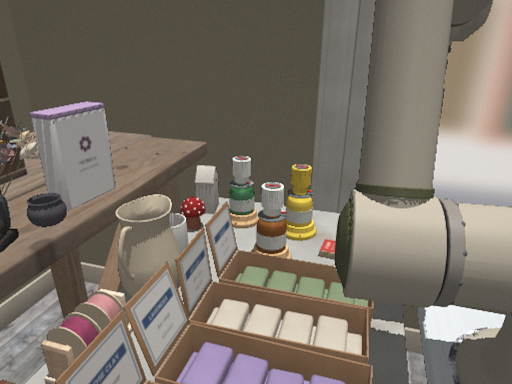

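The top view shows the amber cap near (224,200), the green at (288,150) and the yellow decoy at (285,213). The side view has amber at (272,190), green at (241,165) and yellow at (302,172).

```bash
cat > h.py <<'E'
import cv2,numpy as np
def ray(n,u,v,z):
    c=np.load(n+".npz");T=c["T"];R=T[:3,:3];C=-R.T@T[:3,3]
    d=R.T@np.linalg.solve(c["K"],[u,v,1]);return C+d*(z-C[2])/d[2]
def proj(n,p):
    c=np.load(n+".npz");q=c["K"]@(c["T"]@np.r_[p,1])[:3];return q[:2]/q[2]
E
python3 - <<'E'
from h import *
a=cv2.imread("pics/top0.png");b=cv2.imread("pics/side0.png")
c=np.hstack([cv2.resize(a[180:230,200:250],(400,400),interpolation=0),cv2.resize(b[175:225,247:297],(400,400),interpolation=0)])
cv2.imwrite("pics/c0.png",c)
for n,im,box in(("top",a,(185,225,208,245)),("side",b,(178,200,258,290))):
    r=im[box[0]:box[1],box[2]:box[3]].astype(int)
    m=(r[...,2]>110)&(r[...,2]-r[...,1]>60)&(abs(r[...,0]-r[...,1])<40)
    v,u=np.nonzero(m);u=u+box[2];v=v+box[0];print(n,len(u),u.mean(),v.mean(),ray(n,u.mean(),v.mean(),.19).round(4))
for p,q in(((288,150),"green"),((285,212),"yellow")):print(q,ray("top",*p,.19).round(3))
E
```

```text
top 37 223.7027027027027 202.64864864864865 [ 0.4398 -0.2125  0.19  ]
side 25 272.44 184.96 [ 0.4397 -0.1646  0.19  ]
green [ 0.556 -0.358  0.19 ]
yellow [ 0.416 -0.346  0.19 ]
```

View pics/c0.png

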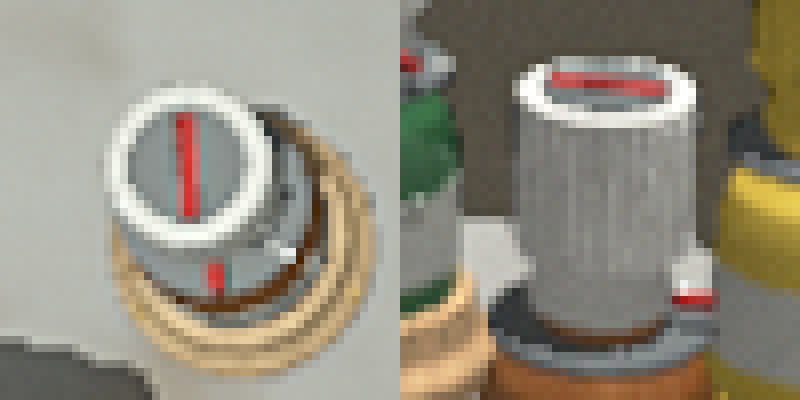

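The crop shows the amber cap's bar centre at about (223.4,200.6) in top and (273.0,185.6) in side. The collar pointer is red, near (227,214) in top.

Run:
```python
from h import *
p=ray("top",223.2,200.2,.19);print(p,ray("side",273,185.6,.19),proj("side",p))
for z in(.12,.0):print(z,ray("top",230,206,z))
print(ray("top",288,150,.19),ray("top",285,212,.19), ray("side",241,158,.19),ray("side",302,168,.19))
# two-view triangulation
P=[(lambda c:c["K"]@c["T"][:3])(np.load(n+".npz")) for n in("top","side")]
for a,b in(((223.2,200.2),(273,185.6)),):
    X=cv2.triangulatePoints(*P,np.array(a)[:,None],np.array(b)[:,None]);print((X[:3]/X[3]).T)
```

```text
[ 0.44526185 -0.21146469  0.19      ] [ 0.43786964 -0.16177524  0.19      ] [275.528484  176.3813849]
0.12 [ 0.44278638 -0.21989349  0.12      ]
0.0 [ 0.46124855 -0.20889705  0.        ]
[ 0.55603648 -0.35800621  0.19      ] [ 0.41580449 -0.34588257  0.19      ] [ 0.54904227 -0.30358956  0.19      ] [ 0.4040491  -0.27890449  0.19      ]
[[ 0.44898291 -0.20922709  0.17050977]]
```

servo_tool(
  steps=[
    {"dp":[3,-1.54,0],"yaw":0,"grip":1},
    {"dp":[3,-1.54,0],"yaw":0,"grip":1},
    {"dp":[3,-1.54,0],"yaw":0,"grip":1},
    {"dp":[3,-1.54,0],"yaw":0,"grip":1},
    {"dp":[3,-1.54,0],"yaw":0,"grip":1},
    {"dp":[3,-1.54,0],"yaw":0,"grip":1},
    {"dp":[3,-1.54,0],"yaw":0,"grip":1},
    {"dp":[3,-1.54,0],"yaw":0,"grip":1},
    {"dp":[3,-1.54,0],"yaw":0,"grip":1},
    {"dp":[3,-1.54,0],"yaw":0,"grip":1},
    {"dp":[3,-1.54,0],"yaw":0,"grip":1},
    {"dp":[3,-1.54,0],"yaw":0,"grip":1},
    {"dp":[0,0,0],"yaw":0,"grip":1},
    {"dp":[0,0,0],"yaw":0,"grip":1},
  ],
)

```text
time: 1.27
position: [0.4496, -0.2078, 0.2309]
eef_rot: [-180.0, 0.0, 18.6]
wrist_force: [-0.5, -1.5, -0.0]
gripper_width: 0.0852
finger_force: 0.0
```

Run:
```python
from station import arm
from h import *
o=arm.get_obs();print(o["time"],o["position"],o["eef_rot"],o["joint_positions"].round(1))
t=arm.get_image("top")["color"][:,:,::-1];s=arm.get_image("side")["color"][:,:,::-1]
c=np.hstack([cv2.resize(t[150:250,170:270],(400,400)),cv2.resize(s[140:240,222:322],(400,400))]);cv2.imwrite("pics/c1.png",c)
print(proj("side",o["position"]),proj("top",o["position"]))
```

```text
1.2667 [ 0.44959658 -0.20778983  0.23090905] [-1.79963534e+02  3.22632031e-02  1.86047304e+01] [-38.4  14.2  90.8  -0.   75.   33. ]
[273.57881217 157.03865812] [219.23340729 194.92765944]
```

View pics/c1.png

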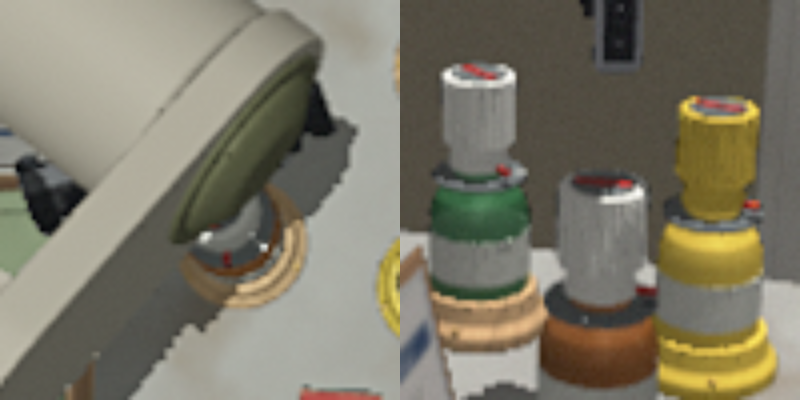

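The gripper is above the amber cap, whose top is at side (273,186), and it's clear of the green and yellow caps. Next I descend and close.

servo_tool(
  steps=[
    {"dp":[0,0.1,2.0],"yaw":0,"grip":1},
    {"dp":[0,0,2.0],"yaw":0,"grip":1},
    {"dp":[0,0,2.0],"yaw":0,"grip":1},
    {"dp":[0,0,2.0],"yaw":0,"grip":1},
    {"dp":[0,0,2.0],"yaw":0,"grip":1},
    {"dp":[0,0,0],"yaw":0,"grip":1},
    {"dp":[0,0,0],"yaw":0,"grip":1},
  ],
)

```text
time: 1.95
position: [0.4487, -0.2105, 0.1313]
eef_rot: [-179.9, 0.0, 18.3]
wrist_force: [0.4, 0.7, 0.4]
gripper_width: 0.0854
finger_force: 0.0
```

servo_tool(
  steps=[
    {"dp":[0,0,0],"yaw":0,"grip":-1},
    {"dp":[0,0,0],"yaw":0,"grip":-1},
    {"dp":[0,0,0],"yaw":0,"grip":-1},
    {"dp":[0,0,0],"yaw":0,"grip":-1},
    {"dp":[0,0,0],"yaw":0,"grip":-1},
    {"dp":[0,0,0],"yaw":0,"grip":-1},
    {"dp":[0,0,0],"yaw":0,"grip":-1},
    {"dp":[0,0,0],"yaw":0,"grip":-1},
    {"dp":[0,0,0],"yaw":0,"grip":-1},
    {"dp":[0,0,0],"yaw":0,"grip":-1},
  ],
  squeeze=60,
)

```text
time: 2.78
position: [0.4494, -0.2095, 0.1314]
eef_rot: [-180.0, -0.0, 18.5]
wrist_force: [-1.5, 5.9, 2.2]
gripper_width: 0.0448
finger_force: 60.7
```

servo_tool(
  steps=[
    {"dp":[0,0.05,0.3],"yaw":0,"grip":-1},
    {"dp":[0,0,0.3],"yaw":0,"grip":-1},
    {"dp":[0,0,0.25],"yaw":0,"grip":-1},
    {"dp":[0,0,0],"yaw":0,"grip":-1},
    {"dp":[0,0,0],"yaw":0,"grip":-1},
    {"dp":[0,0,0],"yaw":0,"grip":-1},
  ],
)

```text
time: 3.28
position: [0.4495, -0.2096, 0.1238]
eef_rot: [-180.0, -0.0, 18.5]
wrist_force: [-4.9, 10.1, 13.1]
gripper_width: 0.0445
finger_force: 61.8
```

servo_tool(
  steps=[
    {"dp":[0,-0.1,0.1],"yaw":0,"grip":-1},
    {"dp":[0,0,0.05],"yaw":0,"grip":-1},
    {"dp":[0,0,0],"yaw":0,"grip":-1},
    {"dp":[0,0,0],"yaw":0,"grip":-1},
  ],
)

```text
time: 3.62
position: [0.4497, -0.2095, 0.1236]
eef_rot: [179.9, -0.1, 18.5]
wrist_force: [-7.6, 7.0, 22.9]
gripper_width: 0.0449
finger_force: 62.8
```

servo_tool(
  steps=[
    {"dp":[-0.05,-0.03,0],"yaw":-0.06,"grip":-1},
    {"dp":[0,0,0],"yaw":-0.1,"grip":-1},
    {"dp":[0,0,0],"yaw":-0.1,"grip":-1},
    {"dp":[0,0,0],"yaw":-0.1,"grip":-1},
    {"dp":[0,0,0],"yaw":-0.1,"grip":-1},
    {"dp":[0,0,0],"yaw":0,"grip":-1},
    {"dp":[0,0,0],"yaw":0,"grip":-1},
  ],
)

```text
time: 4.2
position: [0.4496, -0.2096, 0.1236]
eef_rot: [179.8, -0.0, 44.8]
wrist_force: [-3.9, 6.3, 20.3]
gripper_width: 0.0447
finger_force: 62.5
```

Run:
```python
from station import arm
o=arm.get_obs();print(o["torque"],o["wrist_force"],o["eef_rot"],o["position"])
```

```text
[ 1.04278133  0.69067025 -0.07034294] [-3.88443837  6.29757766 20.30581232] [ 1.79803162e+02 -4.76250689e-02  4.48208528e+01] [ 0.44963146 -0.20963823  0.12363977]
```

servo_tool(
  steps=[
    {"dp":[0,0,0],"yaw":-0.1,"grip":-1},
    {"dp":[0,0,0],"yaw":-0.1,"grip":-1},
    {"dp":[0,0,0],"yaw":-0.1,"grip":-1},
    {"dp":[0,0,0],"yaw":-0.1,"grip":-1},
    {"dp":[0,0,0],"yaw":-0.1,"grip":-1},
    {"dp":[0,0,0],"yaw":0,"grip":-1},
    {"dp":[0,0,0],"yaw":0,"grip":-1},
  ],
)

```text
time: 4.78
position: [0.4498, -0.2098, 0.1236]
eef_rot: [179.8, 0.1, 73.5]
wrist_force: [-2.9, 5.1, 19.5]
gripper_width: 0.0448
finger_force: 62.4
```

Run:
```python
from station import arm
o=arm.get_obs();print(o["torque"],o["wrist_force"],o["eef_rot"],o["position"])
```

```text
[ 0.90893438  0.54430502 -0.08637953] [-2.85632129  5.09415727 19.50174304] [1.79775227e+02 6.27391434e-02 7.34655744e+01] [ 0.44979719 -0.20976228  0.12364734]
```

servo_tool(
  steps=[
    {"dp":[0,0,0],"yaw":-0.06,"grip":-1},
    {"dp":[0,0,0],"yaw":-0.06,"grip":-1},
    {"dp":[0,0,0],"yaw":-0.06,"grip":-1},
    {"dp":[0,0,0],"yaw":0,"grip":-1},
    {"dp":[0,0,0],"yaw":0,"grip":-1},
  ],
)

```text
time: 5.2
position: [0.4499, -0.2097, 0.1237]
eef_rot: [179.8, 0.1, 83.7]
wrist_force: [-2.8, 5.4, 19.3]
gripper_width: 0.0449
finger_force: 62.4
```

Run:
```python
from station import arm
from h import *
o=arm.get_obs();print(o["torque"],o["wrist_force"],o["eef_rot"],o["position"],o["joint_positions"])
t=arm.get_image("top")["color"][:,:,::-1];s=arm.get_image("side")["color"][:,:,::-1]
c=np.hstack([cv2.resize(t[180:230,200:250],(400,400)),cv2.resize(s[165:245,232:312],(400,400))]);cv2.imwrite("pics/c2.png",c)
```

```text
[ 0.91505402  0.46058766 -0.37536736] [-2.79310595  5.35979079 19.29421799] [1.79772322e+02 9.13961448e-02 8.37263211e+01] [ 0.44987222 -0.20974825  0.12366864] [-3.85708181e+01  2.08986780e+01  9.90721569e+01  5.13730257e-02
  5.97878877e+01 -3.23230783e+01]
```

View pics/c2.png

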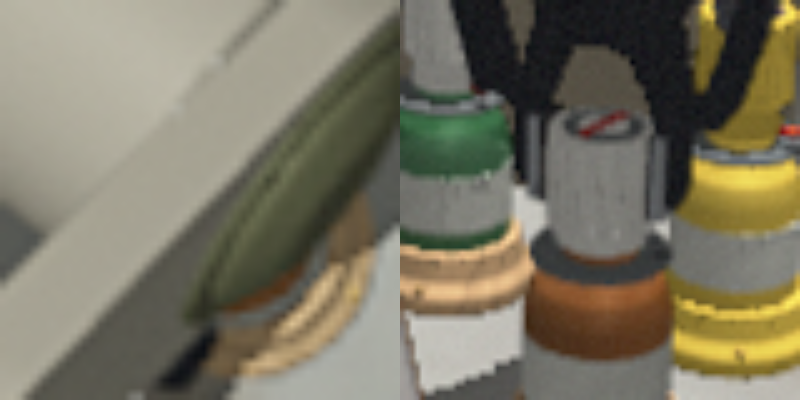

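The moment about the vertical jumped to −0.38 N m after 65° of turning, so the stop is reached. The picture shows the cap gripped between both pads. I'll give a small extra turn to confirm.

servo_tool(
  steps=[
    {"dp":[0,0,0],"yaw":-0.04,"grip":-1},
    {"dp":[0,0,0],"yaw":0,"grip":-1},
    {"dp":[0,0,0],"yaw":0,"grip":-1},
  ],
)

```text
time: 5.55
position: [0.4499, -0.2098, 0.1237]
eef_rot: [179.8, 0.1, 86.0]
wrist_force: [-1.8, 5.2, 19.9]
gripper_width: 0.0444
finger_force: 62.4
```

Run:
```python
from station import arm
o=arm.get_obs();print(o["torque"],o["eef_rot"])
```

```text
[ 0.91833544  0.45839201 -0.55720907] [1.79768057e+02 9.30724541e-02 8.59792682e+01]
```

servo_tool(
  steps=[
    {"dp":[0,0,0],"yaw":0,"grip":1},
    {"dp":[0,0,0],"yaw":0,"grip":1},
    {"dp":[0,0,0],"yaw":0,"grip":1},
    {"dp":[0,0,0],"yaw":0,"grip":1},
    {"dp":[0,0,0],"yaw":0,"grip":1},
    {"dp":[0,0,0],"yaw":0,"grip":1},
    {"dp":[0,0,0],"yaw":0,"grip":1},
    {"dp":[0,0,0],"yaw":0,"grip":1},
    {"dp":[0,0,-1],"yaw":0,"grip":1},
    {"dp":[0,0,-2],"yaw":0,"grip":1},
    {"dp":[0,0,-2],"yaw":0,"grip":1},
    {"dp":[0,0,-2],"yaw":0,"grip":1},
    {"dp":[0,0,-2],"yaw":0,"grip":1},
    {"dp":[0,0,-2],"yaw":0,"grip":1},
    {"dp":[0,0,0],"yaw":0,"grip":1},
  ],
)

```text
time: 6.8
position: [0.4498, -0.21, 0.2358]
eef_rot: [179.7, 0.2, 86.1]
wrist_force: [-0.1, -0.2, 1.2]
gripper_width: 0.0855
finger_force: 0.0
```

servo_tool(
  steps=[
    {"dp":[3,0,0],"yaw":0,"grip":1},
    {"dp":[3,0,0],"yaw":0,"grip":1},
    {"dp":[3,0,0],"yaw":0,"grip":1},
    {"dp":[3,0,0],"yaw":0,"grip":1},
    {"dp":[3,0,0],"yaw":0,"grip":1},
    {"dp":[3,0,0],"yaw":0,"grip":1},
    {"dp":[0,0,0],"yaw":0,"grip":1},
  ],
)

```text
time: 7.38
position: [0.4608, -0.0257, 0.2316]
eef_rot: [180.0, -0.1, 86.3]
wrist_force: [0.4, -0.9, 0.4]
gripper_width: 0.0854
finger_force: 0.0
```

Run:
```python
from station import arm
from h import *
o=arm.get_obs();print(o["time"],o["wrist_force"],o["position"])
t=arm.get_image("top")["color"][:,:,::-1];s=arm.get_image("side")["color"][:,:,::-1]
c=np.hstack([cv2.resize(t[180:230,200:250],(400,400),interpolation=0),cv2.resize(s[165:245,232:312],(400,400))]);cv2.imwrite("pics/c3.png",c)
```

```text
7.3833 [ 0.38086539 -0.85170225  0.41255079] [ 0.46082435 -0.02574715  0.23161497]
```

View pics/c3.png

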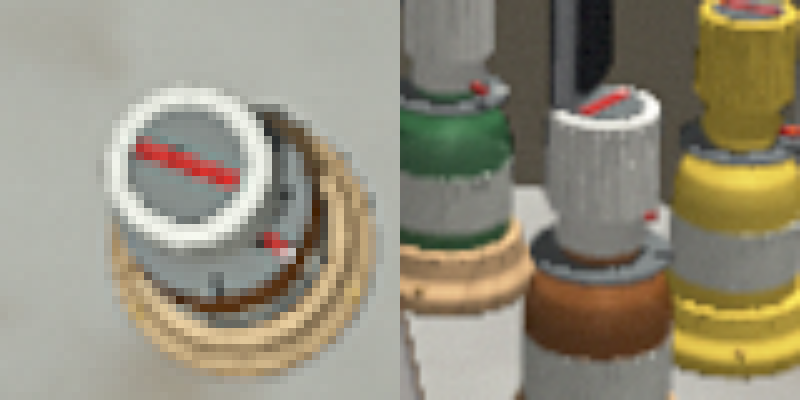

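The red pointer now sits at the white mark (crop (280,245), top pixel about (235,210)), and the black mark is uncovered at (218,285). The cap is up and on the bottle, so I'm handing in.

```bash
python3 -c "
from station import arm
print(arm.hand_in())"
```

```text
the job is handed in; nothing more can be done
None
```

The amber bottle's cap is open: its collar pointer sits at the white mark, the cap is back up on the bottle, the green bottle was not touched, and the job was handed in at about 7.5 s.

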